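Draw a tray runner out of the crate's hand-hole and lay it on the rack stand

TASK

A steel tray runner is stuck in the orange crate, its plain end poking up out of the hand-hole. Tilt it level and draw it out through the hole, feeling your way past the off-centre lug on its hidden end without dragging the crate. Then lower it (do not drop it), lug down, into both notches of the stand, roughly centred, let go, and leave the bowl, jar and cup where they are.

Things in the scene. Friction and masses are not known exactly. Their poses are not given: they have to be found in the camera images.
- runner_mid (a point): Centre of the loose steel tray runner: bar 320 mm long (y), 16 wide (x), 10 thick (z), 0.25 kg. +y: plain end, blue band, 70 mm out of the slot. Under the last 12 mm of the -y end, hidden in the crate, a lug 30 wide hangs 18 mm below the bar, clamped off-centre by up to 9 mm to either side (unknown). At first it stands on the crate floor, the bar sloping up outward 21 degrees over the sill.
- slot (a point): Centre of the outer mouth of the crate's hand-hole; y points level out of the crate, z up. 36 mm wide (x), 36 high (z), 22 deep (y = 0 to -22). Sill 100 mm, lintel 136 mm above the table. The lug end (28 tall) passes only nearly level, midway in height, and with the lug, not the bar, centred within 3 mm in x: if caught, back off, shift sideways, try again. About 14 N drags the crate.
- crate: Orange crate, loose, about 2 kg, 200 x 260 (y) x 165 mm high, inside floor 5 mm up, origin under its centre, slot in its +y end. A drying tray with white cups (to 185 mm high) is fixed over its top, so the runner can leave only by the slot.
- cradle (a point): Middle of the fixed stand, midway between its two posts, at the height of the notch floors (60 mm above the table). Posts at y = +75 and -75 mm, each 16 mm long; their notches run along y, open upward, 28 mm wide between cheeks 10 thick and 24 high. Base plate 75 x 220 x 8 mm. The seated runner lies along y, either way round, its lug hanging outside the posts.
- bowl: Steel bowl, 90 mm across, 45 mm high; bystander. Origin under its centre.
- jar: Clear jar with a blue cap, 56 mm across, 75 mm high; bystander. Origin under its centre.
- cup: White cup, 72 mm across, 70 mm high; bystander. Origin under its centre.
Things that resemble listed ones, but are neither listed nor needed, are in the scene too. Of the things that look like the part that bears cradle, the middle-sized one is meant.

How it is judged:
By the outcome, as a careful person would: the job done as asked, in the order asked, and still so for the second after the job is handed in, with the robot touching nothing.
It also fails if it takes over 58 s, if anything falls off the work surface, if the arm or the gripper's body presses on something with over 40 N, if the wrist force passes 120 N, or if a joint passes its speed limit or range.

ROBOT

A 7-joint arm with a two-finger parallel gripper is mounted at the origin on the work surface. World frame = base frame: x ahead of the robot, y to its left, z up, the work surface at z = 0. Lengths are in m, angles in rad, forces in N, time in s.
With the tool pointing down it reaches from about 0.35 to 0.775 m from the base axis. Payload 3.1 kg.
Tool frame: the origin (TCP) lies at the very end of the fingers, on their centre line; the grasp point (between the pads) lies 19 mm behind it; z points along the fingers, y is the line along which they close (so a half turn about z gives the same grasp; the last joint's range is limited). The gripper opens to 85 mm and grips with 20 to 120 N. Pads are 22 mm wide; open, the fingers measure 114 mm over their backs; the gripper's body (76 mm by 85 mm) begins 54 mm behind the grasp point. The pads swing forward as they close: fully open they stand 13 mm farther back than shut.
Start: joints at [1.295, 0.311, 0.014, 1.512, -0.004, 1.319, -0.027], TCP at [0.127, -0.535, 0.231] pointing down, gripper open.
Joint ranges: [-2.7, 2.7], [-0.3, 1.91], [-1.27, 1.3], [0.12, 2.57], [-1.44, 4.58], [0.2, 2.03], [-3.05, 3.05]. Speed limits (rad/s): [2.79, 2.79, 3.14, 3.14, 3.14, 3.14, 3.14].

INTERFACE

Orientations are given as [roll, pitch, yaw] about the fixed x, y, z axes, in that order (R = Rz(yaw) Ry(pitch) Rx(roll)).
In Python, from bench import ctrl gives the robot as it stands. The module is installed in compiled form; this text tells all that it offers.
- The arm moves only by the shell command python3 -m inch 'ROWS' [FORCE]. ROWS is JSON, a list of rows, each an object of numbers: "jaw": the opening, from 0 (shut) to 1 (fully open); "x", "y", "z": the shift along the tool's x, y, z in units of 50 mm (1.0 is 50 mm); "ax", "ay", "az": the turn, a rotation vector about the tool's x, y, z in units of 5 degrees (1.0 is 5 degrees). In form: [{"jaw": .., "x": .., "y": .., "z": .., "ax": .., "ay": .., "az": ..}, ...]. A call has exactly 10 rows; each row is the pose to reach, as a shift and turn from the pose commanded when the call began, along the tool's axes at that moment; what a row does not reach only later rows make up. A row lasts 1/10 s, in which the tool goes at most 50 mm and 8.59 degrees, less where a joint would pass 70% of its speed; a pose out of reach is approached as far as the arm can. A call with a gripper value outside its range is refused whole. The fingers move at their own pace and stop on an object; FORCE is the grip in N (left out, the last holds). Time passes only in rows, so rows that repeat a pose let the fingers close, or fill a call up. It gives the time, the measured TCP pose, the force, the opening and the grip force at its end, in the units of the state.
- ctrl.read_state(): the state, without advancing time (a new reading comes with each control period).
- ctrl.capture(name): name is "scene" or "side" or "wrist"; returns (picture, depth): 400x640x3 uint8, red, green, blue; 400x640 float32, m along the optical axis (not along the pixel's ray), 0 where there is no reading.
- ctrl.camera_params(name): a dict with "fx", "fy", "cx", "cy" (pixels), "k1" (the pictures are not rectified: a ray, as slopes to the right and down, at radius r is drawn at 1 + k1 r^2 times it, then the intrinsics apply), "world_from_camera" (4x4, takes a point from camera to world coordinates). Camera axes: x right, y up, looking along -z (the intrinsics and any distortion apply to the point x, -y, -z); pixel columns grow to the right and rows downward; lengths in m; the calibration is good to about 2 mm. A picture is of the moment at which its call begins: read the wrist's pose just before it. camera_params takes no time and is no camera call; for the wrist camera it gives the pose at the moment of the call.
- ctrl.finish_job(): hands the job in; it is judged then, once.
The state is a dict: "clock": time; "qpos": joint angles; "joint_velocities": joint speeds; "joint_efforts": joint torques, N m; "position": TCP position; "ee_rot": TCP orientation; "wrist_force": force on the tool from outside, world axes, zero at the start; "wrist_torque": the same for the moment, N m; "width": finger opening in m; "gripper_force": force on a finger pad.
Only numpy, scipy, OpenCV 4.12 (cv2) and the standard library are available. Lean on these libraries where they do the work, as an engineer would, in place of code of your own. Each camera call takes 0.05 s, during which the arm holds its last target. There are 200 camera calls.

## Working session

There is one attempt and no reset: what is moved stays moved. The work goes in short steps, Python scripts to look and compute and a shell command to move; the robot and the scene stay as the last step left them, time stands still between calls to the robot, and variables do not carry over. Pictures are saved under pics/ and viewed, at most 13 in all, crops included, and the job is handed in when it is done.

```bash
mkdir -p pics; cat > h.py <<'E'
import numpy as np,cv2
from bench import ctrl
def snap(n,f):
    P=ctrl.camera_params(n);im,d=ctrl.capture(n);np.savez('pics/'+f,im=im,d=d,**{k:np.array(v) for k,v in P.items()})
    cv2.imwrite('pics/'+f+'.png',im[:,:,::-1]);return im,d,P
def load(f):
    z=np.load('pics/'+f+'.npz');return z['im'],z['d'],z
def slopes(P,u,v):
    K=np.array([[P['fx'],0,P['cx']],[0,P['fy'],P['cy']],[0,0,1]],float)
    x=np.stack([(np.asarray(u,float)-P['cx'])/P['fx'],(np.asarray(v,float)-P['cy'])/P['fy']],-1)
    y=x.copy()
    for _ in range(20): y=x/(1+P['k1']*(y**2).sum(-1,keepdims=True))
    return y
def cast(P,u,v,z):
    s=slopes(P,u,v);T=np.array(P['world_from_camera']);d=np.stack([s[...,0],-s[...,1],-np.ones(s.shape[:-1])],-1)@T[:3,:3].T
    o=T[:3,3];return o+d*((z-o[2])/d[...,2])[...,None]
def pts(P,d):
    v,u=np.mgrid[:400,:640];s=slopes(P,u,v);T=np.array(P['world_from_camera'])
    c=np.stack([s[...,0]*d,-s[...,1]*d,-d],-1);return c@T[:3,:3].T+T[:3,3]
E
python3 - <<'E'
from h import *
for n in('scene','side'):
    im,d,P=snap(n,n+'0');print(n,np.round(P['world_from_camera'],3).tolist(),P['fx'],P['k1'])
a=[cv2.imread(f'pics/{n}0.png') for n in('scene','side')]
s=ctrl.read_state();print({k:np.round(v,3).tolist() for k,v in s.items()})
E
```

```text
scene [[0.415, -0.628, 0.658, 1.081], [0.91, 0.275, -0.312, -0.195], [0.015, 0.728, 0.685, 0.699], [0.0, 0.0, 0.0, 1.0]] 371.9692173193507 -0.029552951924939914
side [[-0.707, 0.534, -0.464, -0.006], [-0.707, -0.525, 0.474, 0.555], [0.009, 0.663, 0.748, 0.876], [0.0, 0.0, 0.0, 1.0]] 403.4468020485707 -0.06571225223214038
{'clock': 0.1, 'qpos': [1.295, 0.312, 0.014, 1.513, -0.004, 1.319, -0.027], 'joint_velocities': [-0.001, -0.002, -0.001, -0.005, 0.0, 0.001, 0.0], 'joint_efforts': [0.001, -38.086, 0.146, -23.124, 0.012, 0.008, -0.0], 'position': [0.127, -0.534, 0.23], 'ee_rot': [-3.139, 0.0, 0.234], 'wrist_force': [0.177, -0.9, 0.245], 'wrist_torque': [-0.008, 0.01, -0.003], 'gripper_force': 0.0, 'width': 0.085}
```

View pics/scene0.png

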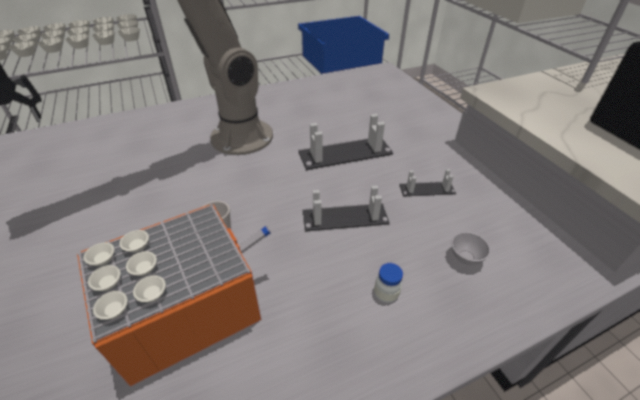

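View pics/side0.png

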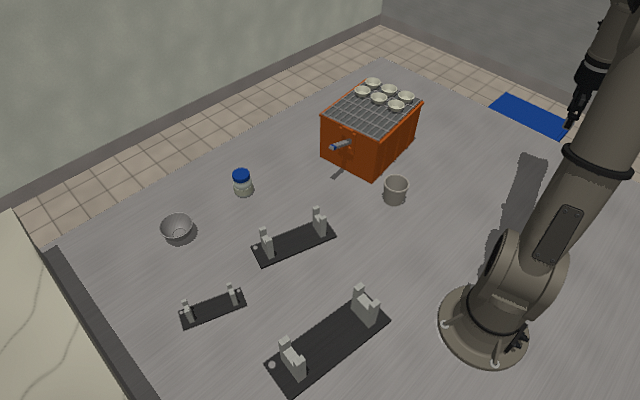

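The scene picture shows the crate at (170,290), with the blue band of the runner at (266,231). There are three stands: A at (345,152), B at (345,215) and C at (428,187). In the side picture they are at (327,340), (293,243) and (212,308). I expect B to be the middle-sized one and will check by measuring the base plates.

```bash
python3 - <<'E'
from h import *
for f in('scene0','side0'):
    im,d,P=load(f);X=pts(P,d);hsv=cv2.cvtColor(im,cv2.COLOR_RGB2HSV)
    ok=(d>0)&(X[...,0]>.2)&(X[...,0]<1.0)&(abs(X[...,1])<.6)
    m=(ok&(hsv[...,2]<75)&(X[...,2]<.03)).astype(np.uint8)
    n,l,st,c=cv2.connectedComponentsWithStats(m)
    print(f)
    for i in range(1,n):
        if st[i,4]>150:
            v,u=np.nonzero(l==i);p=cast(P,u,v,.008)[:,:2]
            r=cv2.minAreaRect(p.astype(np.float32)*1000);print('dark',c[i].round(),np.round(r[0]),np.round(r[1]),round(r[2],1),X[l==i][:,2].mean().round(3))
    # notch posts
    m=(ok&(X[...,2]>.03)&(X[...,2]<.1)&(hsv[...,1]<60)).astype(np.uint8)
    n,l,st,c=cv2.connectedComponentsWithStats(m)
    for i in range(1,n):
        if st[i,4]>40:
            q=X[l==i];print('grey',c[i].round(),st[i,4],q.mean(0).round(3),q[:,2].max().round(3),np.ptp(q,0).round(3))
    m=ok&(hsv[...,0]>100)&(hsv[...,0]<125)&(hsv[...,1]>130)
    n,l,st,c=cv2.connectedComponentsWithStats(m.astype(np.uint8))
    for i in range(1,n):
        if st[i,4]>8: q=X[l==i];print('blue',c[i].round(1),st[i,4],q.mean(0).round(3),q.min(0).round(3),q.max(0).round(3))
    m=ok&(hsv[...,0]<15)&(hsv[...,1]>150)
    q=X[m];print('crate',m.sum(),q.min(0).round(3),q.max(0).round(3))
    r=cv2.minAreaRect((q[q[:,2]>.02][:,:2]*1000).astype(np.float32));print(np.round(r[0]),np.round(r[1]),r[2])
    t=q[q[:,2]>.155];r=cv2.minAreaRect((t[:,:2]*1000).astype(np.float32));print('top',np.round(r[0]),np.round(r[1]),r[2],np.round(cv2.boxPoints(r)).tolist())
im,d,P=load('side0');c=im[60:280,230:430];cv2.imwrite('pics/c1.png',cv2.resize(c[:,:,::-1],None,fx=2.7,fy=2.7,interpolation=cv2.INTER_CUBIC))
E
```

```text
scene0
dark [346. 154.] [232. 275.] [280.  93.] 83.3 0.011
dark [430. 189.] [486. 422.] [107.  43.] 66.5 0.006
dark [344. 218.] [487. 145.] [211.  70.] 72.7 0.008
grey [375. 133.] 314 [0.246 0.37  0.067] 0.1 [0.069 0.027 0.07 ]
grey [317. 146.] 186 [0.236 0.174 0.064] 0.099 [0.047 0.021 0.069]
grey [448. 177.] 104 [0.495 0.463 0.047] 0.061 [0.036 0.023 0.031]
grey [411. 178.] 96 [0.459 0.364 0.047] 0.062 [0.035 0.021 0.032]
grey [375. 200.] 256 [0.509 0.215 0.062] 0.087 [0.052 0.029 0.057]
grey [316. 204.] 197 [0.468 0.072 0.065] 0.087 [0.05  0.026 0.057]
grey [222. 210.] 248 [ 0.385 -0.145  0.058] 0.073 [0.068 0.053 0.042]
grey [471. 246.] 470 [0.716 0.358 0.04 ] 0.048 [0.088 0.088 0.018]
grey [387. 287.] 286 [0.738 0.115 0.045] 0.063 [0.049 0.05  0.033]
blue [265.1 230.7] 25 [ 0.573 -0.087  0.143] [ 0.563 -0.09   0.137] [ 0.578 -0.082  0.146]
blue [390.4 273.9] 378 [0.728 0.124 0.074] [0.702 0.102 0.063] [0.749 0.149 0.078]
crate 7974 [ 0.559 -0.399  0.002] [ 0.715 -0.145  0.168]
[ 680. -249.] [110. 286.] 31.05886459350586
top [ 680. -248.] [110. 286.] 31.278430938720703 [[559.0, -
[... 513 characters left out ...]
.499 0.223 0.064] 0.088 [0.052 0.027 0.058]
grey [231. 291.] 98 [0.454 0.369 0.049] 0.062 [0.036 0.021 0.031]
grey [360. 302.] 316 [0.222 0.186 0.069] 0.099 [0.044 0.027 0.069]
grey [186. 308.] 120 [0.49  0.467 0.049] 0.062 [0.034 0.022 0.031]
grey [292. 360.] 449 [0.232 0.381 0.07 ] 0.1 [0.066 0.027 0.07 ]
blue [333.9 146.5] 11 [ 0.565 -0.086  0.141] [ 0.559 -0.091  0.133] [ 0.577 -0.081  0.147]
blue [240.4 175. ] 211 [0.718 0.132 0.074] [0.696 0.106 0.061] [0.747 0.153 0.08 ]
crate 3748 [ 0.469 -0.534 -0.005] [ 0.868 -0.139  0.185]
[ 591. -279.] [216. 269.] 7.256970405578613
top [ 591. -276.] [216. 263.] 7.256970405578613 [[467.0, -160.0], [500.0, -420.0], [714.0, -393.0], [681.0, -132.0]]
```

View pics/c1.png

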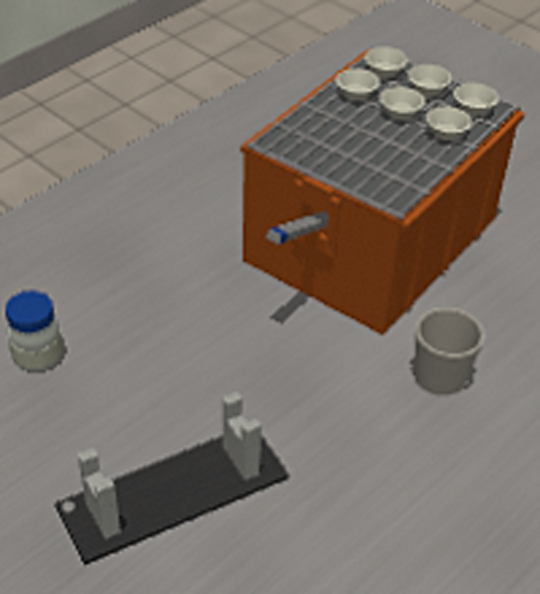

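The crop shows stand B with a plate measuring about 219 x 75 mm. A measures about 280 and C about 150, so B is the 220 mm, middle-sized one and is the cradle. The runner pokes out at crop (295,228). I'll go above it with the fingers closing across the bar and take a wrist look.

```bash
python3 -m inch '[{"jaw":1,"x":0.4,"y":-0.3,"z":-0.8},{"jaw":1,"x":0.9,"y":-0.65,"z":-1.4},{"jaw":1,"x":1.5,"y":-1.1,"z":-1.4},{"jaw":1,"x":2.1,"y":-1.5,"z":-1.4},{"jaw":1,"x":2.7,"y":-1.95,"z":-1.4},{"jaw":1,"x":3.3,"y":-2.4,"z":-1.4},{"jaw":1,"x":3.9,"y":-2.8,"z":-1.4},{"jaw":1,"x":4.5,"y":-3.25,"z":-1.4},{"jaw":1,"x":5.0,"y":-3.6,"z":-1.4},{"jaw":1,"x":5.4,"y":-3.9,"z":-1.4}]' && python3 -m inch '[{"jaw":1,"x":0.6,"y":-0.45,"az":-1.7},{"jaw":1,"x":1.2,"y":-0.85,"az":-3.4},{"jaw":1,"x":1.8,"y":-1.3,"az":-5.1},{"jaw":1,"x":2.4,"y":-1.75,"az":-6.8},{"jaw":1,"x":3.0,"y":-2.15,"az":-8.5},{"jaw":1,"x":3.6,"y":-2.6,"az":-10.2},{"jaw":1,"x":4.2,"y":-3.0,"az":-11.9},{"jaw":1,"x":4.8,"y":-3.5,"az":-13.6},{"jaw":1,"x":5.2,"y":-3.75,"az":-15.3},{"jaw":1,"x":5.4,"y":-3.9,"az":-16.8}]'
python3 - <<'E'
from h import *
s=ctrl.read_state();print(s['clock'],s['position'],s['ee_rot'],np.round(s['qpos'],2))
im,d,P=snap('wrist','w1');print(np.round(P['world_from_camera'],3).tolist(),P['fx'])
E
```

```text
0.1 [ 0.12728034 -0.53437966  0.23031784] [-3.13941921e+00  1.13020141e-04  2.33865460e-01] [ 1.3   0.31  0.01  1.51 -0.    1.32 -0.03]
[[0.231, 0.921, 0.314, 0.21], [-0.973, 0.219, 0.071, -0.516], [-0.003, -0.322, 0.947, 0.373], [0.0, 0.0, 0.0, 1.0]] 352.2833543268654invalid input at $[0]: expected keys jaw, x, y, z, ax, ay, az
```

View pics/w1.png

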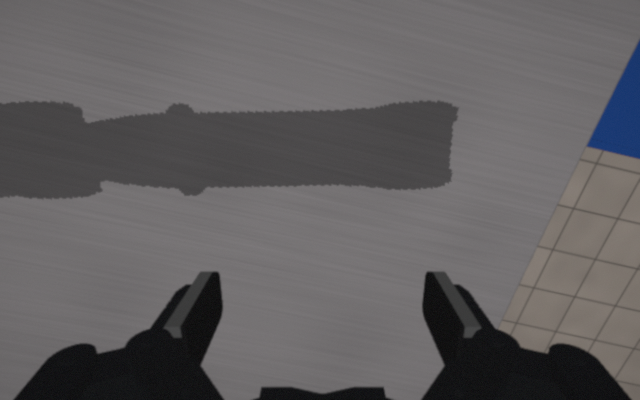

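The move was refused because every key is required. The picture shows only bare table and the fingers at (210,280) and (440,280). The camera sits on the tool's +x side and looks back at the fingers.

```bash
python3 -m inch '[{"jaw":1,"x":0.4,"y":-0.3,"z":-0.8,"ax":0,"ay":0,"az":0},{"jaw":1,"x":0.9,"y":-0.65,"z":-1.4,"ax":0,"ay":0,"az":0},{"jaw":1,"x":1.5,"y":-1.1,"z":-1.4,"ax":0,"ay":0,"az":0},{"jaw":1,"x":2.1,"y":-1.5,"z":-1.4,"ax":0,"ay":0,"az":0},{"jaw":1,"x":2.7,"y":-1.95,"z":-1.4,"ax":0,"ay":0,"az":0},{"jaw":1,"x":3.3,"y":-2.4,"z":-1.4,"ax":0,"ay":0,"az":0},{"jaw":1,"x":3.9,"y":-2.8,"z":-1.4,"ax":0,"ay":0,"az":0},{"jaw":1,"x":4.5,"y":-3.25,"z":-1.4,"ax":0,"ay":0,"az":0},{"jaw":1,"x":5.0,"y":-3.6,"z":-1.4,"ax":0,"ay":0,"az":0},{"jaw":1,"x":5.4,"y":-3.9,"z":-1.4,"ax":0,"ay":0,"az":0}]' && python3 -m inch '[{"jaw":1,"x":0.6,"y":-0.45,"z":0,"ax":0,"ay":0,"az":-1.7},{"jaw":1,"x":1.2,"y":-0.85,"z":0,"ax":0,"ay":0,"az":-3.4},{"jaw":1,"x":1.8,"y":-1.3,"z":0,"ax":0,"ay":0,"az":-5.1},{"jaw":1,"x":2.4,"y":-1.75,"z":0,"ax":0,"ay":0,"az":-6.8},{"jaw":1,"x":3.0,"y":-2.15,"z":0,"ax":0,"ay":0,"az":-8.5},{"jaw":1,"x":3.6,"y":-2.6,"z":0,"ax":0,"ay":0,"az":-10.2},{"jaw":1,"x":4.2,"y":-3.0,"z":0,"ax":0,"ay":0,"az":-11.9},{"jaw":1,"x":4.8,"y":-3.5,"z":0,"ax":0,"ay":0,"az":-13.6},{"jaw":1,"x":5.2,"y":-3.75,"z":0,"ax":0,"ay":0,"az":-15.3},{"jaw":1,"x":5.4,"y":-3.9,"z":0,"ax":0,"ay":0,"az":-16.8}]'
python3 - <<'E'
from h import *
s=ctrl.read_state();print(s['clock'],s['position'],s['ee_rot'],np.round(s['qpos'],2))
im,d,P=snap('wrist','w2');print(np.round(P['world_from_camera'],3).tolist(),P['fx'])
E
```

```text
clock: 1.15
position: [0.3461, -0.2807, 0.3011]
ee_rot: [-3.141, -0.0, 0.236]
wrist_force: [-0.2, -0.1, 0.8]
width: 0.0854
gripper_force: 0.0
clock: 2.15
position: [0.5632, -0.0276, 0.3006]
ee_rot: [-3.141, -0.002, 1.709]
wrist_force: [-0.5, 0.9, -0.2]
width: 0.0856
gripper_force: 0.0
2.15 [ 0.56324216 -0.02763272  0.30055766] [-3.14119021e+00 -2.06326418e-03  1.70940697e+00] [ 0.46  0.38 -0.64  1.32  0.22  1.52 -0.02]
[[0.991, -0.13, -0.044, 0.553], [0.137, 0.939, 0.316, 0.054], [-0.0, -0.319, 0.948, 0.444], [0.0, 0.0, 0.0, 1.0]] 352.2833543268654
```

View pics/w2.png

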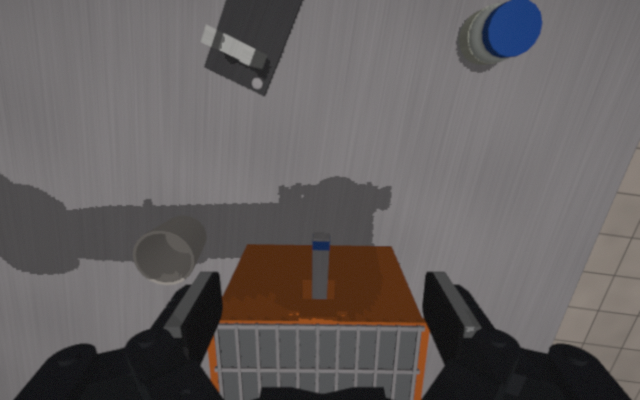

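The wrist view shows the runner's tip at (321,236), the blue band at (321,244) and the bar running down to (320,298). The crate's front face lies between rows 245 and 323.

```bash
python3 - <<'E'
from h import *
im,d,P=load('w2');X=pts(P,d);hsv=cv2.cvtColor(im,cv2.COLOR_RGB2HSV)
org=(hsv[...,0]<15)&(hsv[...,1]>140)
# bar
blue=(hsv[...,0]>100)&(hsv[...,0]<125)&(hsv[...,1]>130);blue[:, :300]=0;blue[:,345:]=0;blue[:200]=0;blue[300:]=0
v,u=np.nonzero(blue);print('blue',u.min(),u.max(),v.min(),v.max(),X[blue].mean(0))
print('depth z along bar',[(r,X[r,321].round(3).tolist()) for r in range(236,300,6)])
for r in range(240,300,4):
    row=im[r,300:345].astype(int);sat=hsv[r,300:345,1]
    b=np.nonzero((~org[r,300:345])&(d[r,300:345]<d[r,302]+9))[0] if r>246 else []
    zz=X[r,300:345,2];bb=np.nonzero(zz>.1)[0]
    print(r,(b[0]+300,b[-1]+300) if len(b) else '',(bb[0]+300,bb[-1]+300,X[r,300+bb].mean(0).round(4)) if len(bb) else '')
# front face
f=org.copy();f[:240]=0
for z0,z1 in((.02,.05),(.06,.09),(.14,.16)):
    q=X[f&(X[...,2]>z0)&(X[...,2]<z1)&(d>0)]
    p=np.polyfit(q[:,0],q[:,1],1);print('face',z0,len(q),'yaw',np.degrees(np.arctan(p[0])),'y at .57',np.polyval(p,.57),'x',q[:,0].min(),q[:,0].max())
for z0 in(.03,.06,.09,.12,.15):
    q=X[f&(abs(X[...,2]-z0)<.012)&(d>0)];print(z0,q[q[:,0].argmin()].round(4),q[q[:,0].argmax()].round(4))
cv2.imwrite('pics/c2.png',cv2.resize(im[200:330,220:420,::-1],None,fx=4,fy=4,interpolation=cv2.INTER_CUBIC))
E
```

```text
blue 313 328 242 249 [ 0.57171038 -0.088674    0.14368773]
depth z along bar [(236, [0.571, -0.08, 0.142]), (242, [0.571, -0.084, 0.146]), (248, [0.572, -0.092, 0.143]), (254, [0.574, -0.1, 0.139]), (260, [0.575, -0.108, 0.136]), (266, [0.576, -0.116, 0.134]), (272, [0.577, -0.124, 0.13]), (278, [0.578, -0.134, 0.125]), (284, [0.579, -0.143, 0.122]), (290, [0.581, -0.152, 0.119]), (296, [0.582, -0.161, 0.117])]
240  (np.int64(313), np.int64(329), array([ 0.5712, -0.0823,  0.1457]))
244  (np.int64(313), np.int64(329), array([ 0.5718, -0.0869,  0.1443]))
248 (np.int64(311), np.int64(330)) (np.int64(313), np.int64(329), array([ 0.5725, -0.0919,  0.1424]))
252 (np.int64(312), np.int64(329)) (np.int64(313), np.int64(329), array([ 0.5732, -0.0972,  0.1401]))
256 (np.int64(312), np.int64(329)) (np.int64(313), np.int64(328), array([ 0.5734, -0.1024,  0.1384]))
260 (np.int64(312), np.int64(328)) (np.int64(313), np.int64(328), array([ 0.5726, -0.0977,  0.1554]))
264 (np.int64(312), np.int64(328)) (np.int64(313), np.int64(328), array([ 0.5749, -0.1134,  0.1339]))
268 (np.int64(312), np.int64(32
[... 690 characters left out ...]
.int64(312), np.int64(326)) (np.int64(300), np.int64(344), array([ 0.5833, -0.1614,  0.1153]))
face 0.02 1459 yaw 7.080278112647402 y at .57 -0.15705996094278243 x 0.4802657218693136 0.6758820777839977
face 0.06 1799 yaw 7.070625135186432 y at .57 -0.15665574030810586 x 0.4806367083943881 0.6757788175641662
face 0.14 2523 yaw 7.010153033886662 y at .57 -0.1555474575842009 x 0.48372733167516896 0.6800998575719482
0.03 [ 0.4803 -0.1684  0.0362] [ 0.6759 -0.1444  0.0412]
0.06 [ 0.4807 -0.1683  0.0496] [ 0.6762 -0.1442  0.052 ]
0.09 [ 0.4806 -0.1679  0.0951] [ 0.6758 -0.1445  0.0826]
0.12 [ 0.4794 -0.1685  0.1277] [ 0.6762 -0.1446  0.1153]
0.15 [ 0.477  -0.2061  0.1619] [ 0.6951 -0.2366  0.1619]
```

View pics/c2.png

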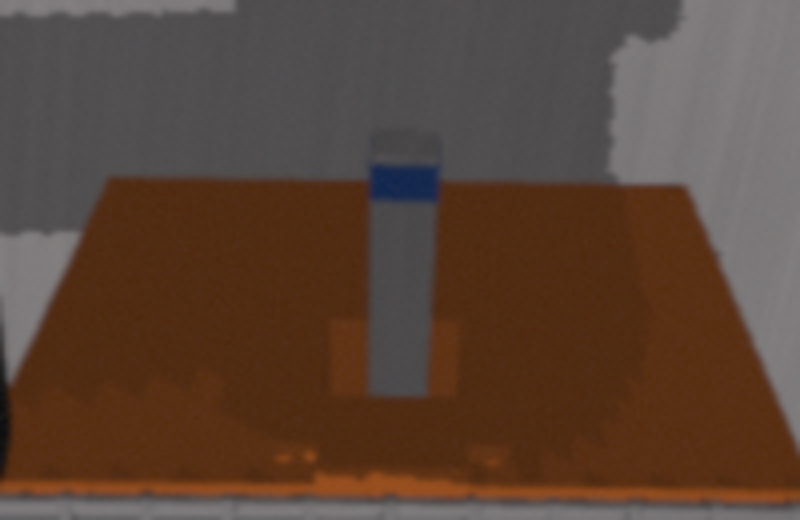

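The crop shows the bar (crop x 370–430) lying slightly right of the middle of the slot (crop 330–458). The slot mouth is near (0.578,-0.152) and the crate yaw is 7.05°. The bar slope and heights agree with a bar resting on the inner sill edge. Next I descend and grip 35 mm from the tip.

```bash
python3 -m inch '[{"jaw":1,"x":-0.6,"y":0,"z":0.3,"ax":0,"ay":0,"az":0.1},{"jaw":1,"x":-1.2,"y":0,"z":0.8,"ax":0,"ay":0,"az":0.18},{"jaw":1,"x":-1.6,"y":0,"z":1.3,"ax":0,"ay":0,"az":0.18},{"jaw":1,"x":-1.76,"y":0,"z":1.8,"ax":0,"ay":0,"az":0.18},{"jaw":1,"x":-1.76,"y":0,"z":2.3,"ax":0,"ay":0,"az":0.18},{"jaw":1,"x":-1.76,"y":0,"z":2.8,"ax":0,"ay":0,"az":0.18},{"jaw":1,"x":-1.76,"y":0,"z":3.2,"ax":0,"ay":0,"az":0.18},{"jaw":1,"x":-1.76,"y":0,"z":3.5,"ax":0,"ay":0,"az":0.18},{"jaw":1,"x":-1.76,"y":0,"z":3.7,"ax":0,"ay":0,"az":0.18},{"jaw":1,"x":-1.76,"y":0,"z":3.81,"ax":0,"ay":0,"az":0.18}]' && python3 -m inch '[{"jaw":0.3,"x":0,"y":0,"z":0,"ax":0,"ay":0,"az":0},{"jaw":0,"x":0,"y":0,"z":0,"ax":0,"ay":0,"az":0},{"jaw":0,"x":0,"y":0,"z":0,"ax":0,"ay":0,"az":0},{"jaw":0,"x":0,"y":0,"z":0,"ax":0,"ay":0,"az":0},{"jaw":0,"x":0,"y":0,"z":0,"ax":0,"ay":0,"az":0},{"jaw":0,"x":0,"y":0,"z":0,"ax":0,"ay":0,"az":0},{"jaw":0,"x":0,"y":0,"z":0,"ax":0,"ay":0,"az":0},{"jaw":0,"x":0,"y":0,"z":0,"ax":0,"ay":0,"az":0},{"jaw":0,"x":0,"y":0,"z":0,"ax":0,"ay":0,"az":0},{"jaw":0,"x":0,"y":0,"z":0,"ax":0,"ay":0,"az":0}]' 110
```

```text
clock: 3.2
position: [0.5728, -0.1184, 0.1097]
ee_rot: [-3.14, -0.0, 1.682]
wrist_force: [-0.3, -0.3, -0.3]
width: 0.0859
gripper_force: 0.0
clock: 4.2
position: [0.5739, -0.1178, 0.1112]
ee_rot: [3.141, 0.0, 1.684]
wrist_force: [-0.9, -0.6, 4.3]
width: 0.0134
gripper_force: 107.4
```

```bash
python3 -m inch '[{"jaw":0,"x":0,"y":0,"z":0,"ax":0,"ay":-0.3,"az":0},{"jaw":0,"x":0.01,"y":0,"z":0,"ax":0,"ay":-0.7,"az":0},{"jaw":0,"x":0.01,"y":0,"z":0,"ax":0,"ay":-1.2,"az":0},{"jaw":0,"x":0.02,"y":0,"z":0,"ax":0,"ay":-1.8,"az":0},{"jaw":0,"x":0.03,"y":0,"z":0.01,"ax":0,"ay":-2.4,"az":0},{"jaw":0,"x":0.04,"y":0,"z":0.01,"ax":0,"ay":-3.0,"az":0},{"jaw":0,"x":0.05,"y":0,"z":0.02,"ax":0,"ay":-3.5,"az":0},{"jaw":0,"x":0.06,"y":0,"z":0.02,"ax":0,"ay":-3.9,"az":0},{"jaw":0,"x":0.06,"y":0,"z":0.03,"ax":0,"ay":-4.2,"az":0},{"jaw":0,"x":0.06,"y":0,"z":0.03,"ax":0,"ay":-4.2,"az":0}]'
python3 - <<'E'
from h import *
s=ctrl.read_state();print(s['clock'],s['position'],s['ee_rot'],s['wrist_force'],s['wrist_torque'],np.round(s['qpos'],2))
im,d,P=snap('wrist','w3');snap('side','s3')
cv2.imwrite('pics/c3.png',np.vstack([cv2.resize(im[150:400,120:520,::-1],(720,450)) ]))
E
```

```text
clock: 5.2
position: [0.5726, -0.1125, 0.1077]
ee_rot: [-3.139, 0.365, 1.688]
wrist_force: [-0.2, 0.1, -2.5]
width: 0.0136
gripper_force: 107.7
5.2 [ 0.5725769  -0.11253421  0.1077467 ] [-3.13915418  0.36508521  1.68842532] [-0.17466273  0.1315008  -2.451479  ] [0.95183344 0.1322928  0.02702175] [ 0.26  0.49 -0.44  1.68  0.64  1.11 -0.34]
```

View pics/c3.png

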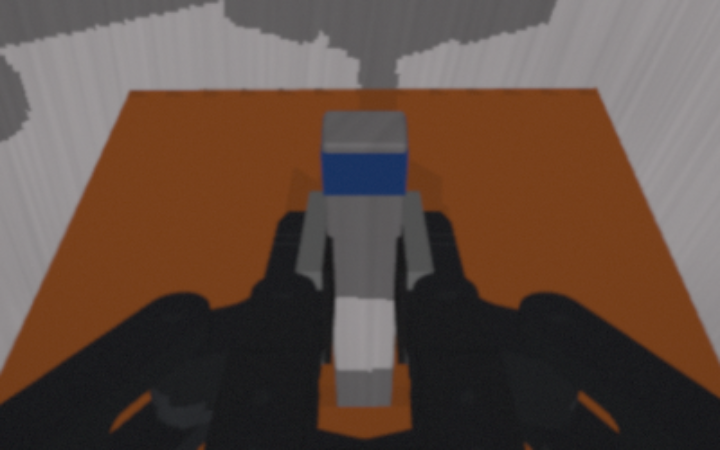

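The picture shows the bar gripped squarely between the pads, with the tip at crop (365,130) and the slot patch at crop (365,400). The force equals the bar's own weight, so it hangs free. Now I check the level.

```bash
cat > lev.py <<'E'
from h import *
import sys
def lev(f):
    im,d,P=load(f);X=pts(P,d);hsv=cv2.cvtColor(im,cv2.COLOR_RGB2HSV)
    out=[]
    for r in range(215,400,3):
        for c in range(316,327,2):
            p=X[r,c]
            if d[r,c]>0 and .10<p[2]<.16 and not(hsv[r,c,0]<15 and hsv[r,c,1]>140): out.append(p)
    q=np.array(out);k=q[:,1]
    w=np.ones(len(q),bool)
    for _ in range(5):
        a=np.polyfit(k[w],q[w,2],1);b=np.polyfit(k[w],q[w,0],1);w=abs(q[:,2]-np.polyval(a,k))<.003
    print(f,'n',w.sum(),'pitch',np.degrees(np.arctan(a[0])).round(2),'top z at y=-.16',np.polyval(a,-.16).round(4),'yrange',k[w].min().round(3),k[w].max().round(3),'yaw',90-np.degrees(np.arctan(b[0])).round(2),'x at -.16',np.polyval(b,-.16).round(4))
    m=(hsv[...,0]<15)&(hsv[...,1]>140)&(X[...,2]<.15)&(X[...,2]>.01)&(d>0)
    g=X[m];g=g[g[:,1]>-.175];print('face x',g[:,0].min().round(4),g[:,0].max().round(4),'yaw',np.degrees(np.arctan(np.polyfit(g[:,0],g[:,1],1)[0])).round(2),'y@.578',np.polyval(np.polyfit(g[:,0],g[:,1],1),.578).round(4))
if __name__=='__main__':
    for f in sys.argv[1:]: lev(f)
E
python3 lev.py w2 w3
python3 - <<'E'
from h import *
im,d,P=load('w3');X=pts(P,d)
for r in range(200,385,8):print(r,X[r,321].round(4),im[r,321])
E
```

```text
w2 n 118 pitch 21.28 top z at y=-.16 0.1157 yrange -0.163 -0.08 yaw 97.58 x at -.16 0.5816
face x 0.4794 0.6762 yaw 7.07 y@.578 -0.1556
w3 n 305 pitch 1.07 top z at y=-.16 0.1257 yrange -0.175 -0.066 yaw 96.5 x at -.16 0.5789
face x 0.479 0.6775 yaw 7.03 y@.578 -0.1557
200 [ 0.5779 -0.156   0.0019] [109  63  37]
208 [ 0.578  -0.1566  0.0108] [110  60  26]
216 [ 0.5682 -0.0667  0.1206] [89 86 87]
224 [ 0.5682 -0.066   0.1254] [92 90 91]
232 [ 0.5684 -0.0674  0.1277] [101  99 100]
240 [ 0.5688 -0.071   0.1279] [27 51 96]
248 [ 0.5692 -0.0749  0.1279] [27 50 96]
256 [ 0.5698 -0.0797  0.1273] [24 51 95]
264 [ 0.5703 -0.0843  0.1271] [95 91 93]
272 [ 0.5708 -0.0885  0.1273] [94 92 93]
280 [ 0.5713 -0.0935  0.1271] [94 91 93]
288 [ 0.5718 -0.0974  0.1278] [96 93 94]
296 [ 0.5725 -0.1041  0.1267] [96 92 94]
304 [ 0.5732 -0.11    0.1263] [95 92 93]
312 [ 0.5739 -0.1157  0.1263] [96 94 95]
320 [ 0.5746 -0.1218  0.1263] [152 148 150]
328 [ 0.5753 -0.128   0.1264] [152 148 150]
336 [ 0.576  -0.1341  0.1267] [152 148 149]
344 [ 0.5769 -0.1423  0.126 ] [152 148 149]
352 [ 0.5778 -0.1502  0.1257] [151 147 149]
360 [ 0.5787 -0.1577  0.126 ] [93 91 92]
368 [ 0.5797 -0.167   0.1255] [93 91 92]
376 [ 0.578  -0.1513  0.1367] [113  69  49]
384 [ 0.578  -0.1513  0.1402] [116  61  25]
```

```bash
python3 -m inch '[{"jaw":0,"x":-0.02,"y":0,"z":-0.05,"ax":-0.02,"ay":-0.1,"az":-0.04},{"jaw":0,"x":-0.036,"y":0,"z":-0.094,"ax":-0.03,"ay":-0.2,"az":-0.08},{"jaw":0,"x":-0.036,"y":0,"z":-0.094,"ax":-0.03,"ay":-0.2,"az":-0.08},{"jaw":0,"x":0.1,"y":0,"z":-0.147,"ax":-0.03,"ay":-0.2,"az":-0.08},{"jaw":0,"x":0.34,"y":0,"z":-0.238,"ax":-0.03,"ay":-0.2,"az":-0.08},{"jaw":0,"x":0.62,"y":0,"z":-0.345,"ax":-0.03,"ay":-0.2,"az":-0.08},{"jaw":0,"x":0.9,"y":-0.01,"z":-0.452,"ax":-0.03,"ay":-0.2,"az":-0.08},{"jaw":0,"x":1.18,"y":-0.01,"z":-0.56,"ax":-0.03,"ay":-0.2,"az":-0.08},{"jaw":0,"x":1.34,"y":-0.01,"z":-0.62,"ax":-0.03,"ay":-0.2,"az":-0.08},{"jaw":0,"x":1.4,"y":-0.01,"z":-0.643,"ax":-0.03,"ay":-0.2,"az":-0.08}]'
cat > st.py <<'E'
from lev import *
import sys
s=ctrl.read_state();print(round(s['clock'],2),*[np.round(s[k],4) for k in('position','ee_rot','wrist_force','wrist_torque')])
snap('wrist',sys.argv[1]);lev(sys.argv[1])
E
python3 st.py w4
```

```text
clock: 6.3
position: [0.5642, -0.0362, 0.1142]
ee_rot: [3.141, 0.383, 1.695]
wrist_force: [0.3, -0.5, -1.8]
width: 0.0137
gripper_force: 107.5
6.3 [ 0.5642 -0.0362  0.1142] [3.1415 0.3831 1.6947] [ 0.3349 -0.4687 -1.7874] [0.8234 0.132  0.0245]
w4 n 339 pitch 0.04 top z at y=-.16 0.133 yrange -0.121 0.011 yaw 96.95 x at -.16 0.5802
face x 0.4795 0.677 yaw 6.87 y@.578 -0.1544
```

```bash
python3 -m inch '[{"jaw":0,"x":0.1,"y":0,"z":-0.04,"ax":0,"ay":0,"az":0},{"jaw":0,"x":0.3,"y":0,"z":-0.12,"ax":0,"ay":0,"az":0},{"jaw":0,"x":0.6,"y":-0.01,"z":-0.24,"ax":0,"ay":0,"az":0},{"jaw":0,"x":0.9,"y":-0.02,"z":-0.36,"ax":0,"ay":0,"az":0},{"jaw":0,"x":1.2,"y":-0.02,"z":-0.48,"ax":0,"ay":0,"az":0},{"jaw":0,"x":1.45,"y":-0.02,"z":-0.58,"ax":0,"ay":0,"az":0},{"jaw":0,"x":1.65,"y":-0.02,"z":-0.66,"ax":0,"ay":0,"az":0},{"jaw":0,"x":1.8,"y":-0.02,"z":-0.72,"ax":0,"ay":0,"az":0},{"jaw":0,"x":1.9,"y":-0.02,"z":-0.76,"ax":0,"ay":0,"az":0},{"jaw":0,"x":1.95,"y":-0.02,"z":-0.78,"ax":0,"ay":0,"az":0}]'
python3 st.py w5
```

```text
clock: 7.35
position: [0.5505, 0.066, 0.1138]
ee_rot: [-3.141, 0.384, 1.692]
wrist_force: [-0.3, 0.3, -2.5]
width: 0.0135
gripper_force: 107.5
7.35 [0.5505 0.066  0.1138] [-3.1415  0.3841  1.6919] [-0.2548  0.2597 -2.4551] [ 0.907   0.1141 -0.0539]
w5 n 337 pitch -0.05 top z at y=-.16 0.1329 yrange -0.018 0.113 yaw 96.78 x at -.16 0.5783
face x 0.4947 0.6623 yaw 7.0 y@.578 -0.1563
```

```bash
python3 -m inch '[{"jaw":0,"x":0.03,"y":0,"z":-0.012,"ax":0,"ay":0,"az":0},{"jaw":0,"x":0.06,"y":0,"z":-0.024,"ax":0,"ay":0,"az":0},{"jaw":0,"x":0.09,"y":0,"z":-0.036,"ax":0,"ay":0,"az":0},{"jaw":0,"x":0.12,"y":0,"z":-0.048,"ax":0,"ay":0,"az":0},{"jaw":0,"x":0.15,"y":0,"z":-0.06,"ax":0,"ay":0,"az":0},{"jaw":0,"x":0.18,"y":0,"z":-0.073,"ax":0,"ay":0,"az":0},{"jaw":0,"x":0.2,"y":0,"z":-0.081,"ax":0,"ay":0,"az":0},{"jaw":0,"x":0.22,"y":0,"z":-0.089,"ax":0,"ay":0,"az":0},{"jaw":0,"x":0.22,"y":0,"z":-0.089,"ax":0,"ay":0,"az":0},{"jaw":0,"x":0.22,"y":0,"z":-0.089,"ax":0,"ay":0,"az":0}]'
```

```text
clock: 8.4
position: [0.5491, 0.0774, 0.1138]
ee_rot: [-3.141, 0.384, 1.692]
wrist_force: [0.6, -0.4, -1.3]
width: 0.0138
gripper_force: 107.5
```

```bash
python3 -m inch '[{"jaw":0,"x":0.01,"y":0,"z":-0.004,"ax":0,"ay":0,"az":0},{"jaw":0,"x":0.02,"y":0,"z":-0.008,"ax":0,"ay":0,"az":0},{"jaw":0,"x":0.03,"y":0,"z":-0.012,"ax":0,"ay":0,"az":0},{"jaw":0,"x":0.04,"y":0,"z":-0.016,"ax":0,"ay":0,"az":0},{"jaw":0,"x":0.05,"y":0,"z":-0.02,"ax":0,"ay":0,"az":0},{"jaw":0,"x":0.06,"y":0,"z":-0.024,"ax":0,"ay":0,"az":0},{"jaw":0,"x":0.07,"y":0,"z":-0.028,"ax":0,"ay":0,"az":0},{"jaw":0,"x":0.08,"y":0,"z":-0.032,"ax":0,"ay":0,"az":0},{"jaw":0,"x":0.08,"y":0,"z":-0.032,"ax":0,"ay":0,"az":0},{"jaw":0,"x":0.08,"y":0,"z":-0.032,"ax":0,"ay":0,"az":0}]'
```

```text
clock: 9.4
position: [0.5485, 0.0817, 0.1138]
ee_rot: [-3.141, 0.384, 1.692]
wrist_force: [-0.3, -0.1, -2.2]
width: 0.0136
gripper_force: 107.5
```

```bash
python3 -m inch '[{"jaw":0,"x":0.01,"y":0,"z":-0.004,"ax":0,"ay":0,"az":0},{"jaw":0,"x":0.02,"y":0,"z":-0.008,"ax":0,"ay":0,"az":0},{"jaw":0,"x":0.03,"y":0,"z":-0.012,"ax":0,"ay":0,"az":0},{"jaw":0,"x":0.04,"y":0,"z":-0.016,"ax":0,"ay":0,"az":0},{"jaw":0,"x":0.05,"y":0,"z":-0.02,"ax":0,"ay":0,"az":0},{"jaw":0,"x":0.06,"y":0,"z":-0.024,"ax":0,"ay":0,"az":0},{"jaw":0,"x":0.07,"y":0,"z":-0.028,"ax":0,"ay":0,"az":0},{"jaw":0,"x":0.07,"y":0,"z":-0.028,"ax":0,"ay":0,"az":0},{"jaw":0,"x":0.07,"y":0,"z":-0.028,"ax":0,"ay":0,"az":0},{"jaw":0,"x":0.07,"y":0,"z":-0.028,"ax":0,"ay":0,"az":0}]'
```

```text
clock: 10.4
position: [0.5481, 0.0854, 0.1138]
ee_rot: [-3.141, 0.384, 1.692]
wrist_force: [0.2, -0.2, -2.5]
width: 0.0139
gripper_force: 107.5
```

```bash
python3 -m inch '[{"jaw":0,"x":0.01,"y":0,"z":-0.004,"ax":0,"ay":0,"az":0},{"jaw":0,"x":0.02,"y":0,"z":-0.008,"ax":0,"ay":0,"az":0},{"jaw":0,"x":0.03,"y":0,"z":-0.012,"ax":0,"ay":0,"az":0},{"jaw":0,"x":0.04,"y":0,"z":-0.016,"ax":0,"ay":0,"az":0},{"jaw":0,"x":0.05,"y":0,"z":-0.02,"ax":0,"ay":0,"az":0},{"jaw":0,"x":0.06,"y":0,"z":-0.024,"ax":0,"ay":0,"az":0},{"jaw":0,"x":0.07,"y":0,"z":-0.028,"ax":0,"ay":0,"az":0},{"jaw":0,"x":0.07,"y":0,"z":-0.028,"ax":0,"ay":0,"az":0},{"jaw":0,"x":0.07,"y":0,"z":-0.028,"ax":0,"ay":0,"az":0},{"jaw":0,"x":0.07,"y":0,"z":-0.028,"ax":0,"ay":0,"az":0}]'
```

```text
clock: 11.4
position: [0.5478, 0.0864, 0.1138]
ee_rot: [-3.14, 0.388, 1.69]
wrist_force: [0.9, -6.1, -2.5]
width: 0.0132
gripper_force: 107.4
```

Caught at TCP y ≈ 0.086 with 6 N. I'll read the wrist moment for a hint of which side.

```bash
python3 - <<'E'
from h import *
s=ctrl.read_state();F=np.array(s['wrist_force']);T=np.array(s['wrist_torque']);print(F,T)
a=np.radians(97)
y=np.array([np.cos(a),np.sin(a),0]);x=np.array([np.sin(a),-np.cos(a),0])
print('Fx,Fy runner',F@x,F@y,'Mz',T[2],'lat arm if pure',T[2]/-(F@y)*-1)
E
python3 lev.py w5
```

```text
[ 0.90789559 -6.05023952 -2.51116744] [-0.09383739 -0.04932225  0.16971532]
Fx,Fy runner 0.16378955341796916 -6.1157865890017105 Mz 0.16971531845561 lat arm if pure -0.02775036636510773
w5 n 337 pitch -0.05 top z at y=-.16 0.1329 yrange -0.018 0.113 yaw 96.78 x at -.16 0.5783
face x 0.4947 0.6623 yaw 7.0 y@.578 -0.1563
```

The moment (Mz ≈ +0.17 with Fy = -6) puts the contact about 25 mm to -x, so the lug sticks out on that side. I'll back off, shift +6 mm in runner x and try again.

```bash
python3 -m inch '[{"jaw":0,"x":-0.06,"y":0,"z":0.024,"ax":0,"ay":0,"az":0},{"jaw":0,"x":-0.12,"y":0,"z":0.048,"ax":0,"ay":0,"az":0},{"jaw":0,"x":-0.12,"y":0.04,"z":0.048,"ax":0,"ay":0,"az":0},{"jaw":0,"x":-0.12,"y":0.08,"z":0.048,"ax":0,"ay":0,"az":0},{"jaw":0,"x":-0.12,"y":0.12,"z":0.048,"ax":0,"ay":0,"az":0},{"jaw":0,"x":-0.1,"y":0.12,"z":0.04,"ax":0,"ay":0,"az":0},{"jaw":0,"x":-0.07,"y":0.12,"z":0.028,"ax":0,"ay":0,"az":0},{"jaw":0,"x":-0.04,"y":0.12,"z":0.016,"ax":0,"ay":0,"az":0},{"jaw":0,"x":-0.01,"y":0.12,"z":0.004,"ax":0,"ay":0,"az":0},{"jaw":0,"x":0.02,"y":0.12,"z":-0.008,"ax":0,"ay":0,"az":0}]'
python3 -c "
from h import *
s=ctrl.read_state();print(s['wrist_force'],s['wrist_torque'])"
```

```text
clock: 12.4
position: [0.5534, 0.0912, 0.1138]
ee_rot: [-3.141, 0.384, 1.692]
wrist_force: [0.3, -0.2, -1.5]
width: 0.0134
gripper_force: 107.7
[ 0.30446286 -0.15241554 -1.51890559] [ 0.91519496  0.09848746 -0.04475918]
```

No contact now at 0.091, so it is entering the slot. I continue gently.

```bash
python3 -m inch '[{"jaw":0,"x":0.01,"y":0,"z":-0.004,"ax":0,"ay":0,"az":0},{"jaw":0,"x":0.02,"y":0,"z":-0.008,"ax":0,"ay":0,"az":0},{"jaw":0,"x":0.03,"y":0,"z":-0.012,"ax":0,"ay":0,"az":0},{"jaw":0,"x":0.04,"y":0,"z":-0.016,"ax":0,"ay":0,"az":0},{"jaw":0,"x":0.05,"y":0,"z":-0.02,"ax":0,"ay":0,"az":0},{"jaw":0,"x":0.06,"y":0,"z":-0.024,"ax":0,"ay":0,"az":0},{"jaw":0,"x":0.07,"y":0,"z":-0.028,"ax":0,"ay":0,"az":0},{"jaw":0,"x":0.08,"y":0,"z":-0.032,"ax":0,"ay":0,"az":0},{"jaw":0,"x":0.08,"y":0,"z":-0.032,"ax":0,"ay":0,"az":0},{"jaw":0,"x":0.08,"y":0,"z":-0.032,"ax":0,"ay":0,"az":0}]'
python3 -c "
from h import *
s=ctrl.read_state();print(s['wrist_force'],s['wrist_torque'])"
```

```text
clock: 13.4
position: [0.553, 0.0953, 0.1138]
ee_rot: [-3.141, 0.384, 1.692]
wrist_force: [-0.4, 0.5, -1.8]
width: 0.0132
gripper_force: 107.7
[-0.35404652  0.48121255 -1.83810793] [ 0.79573392  0.07709878 -0.00859918]
```

```bash
for i in 1; do python3 -m inch '[{"jaw":0,"x":0.02,"y":0,"z":-0.008,"ax":0,"ay":0,"az":0},{"jaw":0,"x":0.03,"y":0,"z":-0.012,"ax":0,"ay":0,"az":0},{"jaw":0,"x":0.05,"y":0,"z":-0.02,"ax":0,"ay":0,"az":0},{"jaw":0,"x":0.06,"y":0,"z":-0.024,"ax":0,"ay":0,"az":0},{"jaw":0,"x":0.08,"y":0,"z":-0.032,"ax":0,"ay":0,"az":0},{"jaw":0,"x":0.09,"y":0,"z":-0.036,"ax":0,"ay":0,"az":0},{"jaw":0,"x":0.1,"y":0,"z":-0.04,"ax":0,"ay":0,"az":0},{"jaw":0,"x":0.11,"y":0,"z":-0.044,"ax":0,"ay":0,"az":0},{"jaw":0,"x":0.12,"y":0,"z":-0.048,"ax":0,"ay":0,"az":0},{"jaw":0,"x":0.12,"y":0,"z":-0.048,"ax":0,"ay":0,"az":0}]'; done
python3 -c "
from h import *
s=ctrl.read_state();print(s['wrist_force'],s['wrist_torque'])"
```

```text
clock: 14.4
position: [0.5522, 0.1018, 0.1138]
ee_rot: [-3.141, 0.384, 1.692]
wrist_force: [-0.1, -0.1, -1.6]
width: 0.0133
gripper_force: 107.7
[-0.0734797  -0.07248681 -1.60596086] [ 0.87480691  0.10616366 -0.0045546 ]
```

```bash
python3 -m inch '[{"jaw":0,"x":0.02,"y":0,"z":-0.008,"ax":0,"ay":0,"az":0},{"jaw":0,"x":0.03,"y":0,"z":-0.012,"ax":0,"ay":0,"az":0},{"jaw":0,"x":0.05,"y":0,"z":-0.02,"ax":0,"ay":0,"az":0},{"jaw":0,"x":0.06,"y":0,"z":-0.024,"ax":0,"ay":0,"az":0},{"jaw":0,"x":0.08,"y":0,"z":-0.032,"ax":0,"ay":0,"az":0},{"jaw":0,"x":0.09,"y":0,"z":-0.036,"ax":0,"ay":0,"az":0},{"jaw":0,"x":0.11,"y":0,"z":-0.044,"ax":0,"ay":0,"az":0},{"jaw":0,"x":0.13,"y":0,"z":-0.052,"ax":0,"ay":0,"az":0},{"jaw":0,"x":0.14,"y":0,"z":-0.056,"ax":0,"ay":0,"az":0},{"jaw":0,"x":0.14,"y":0,"z":-0.056,"ax":0,"ay":0,"az":0}]'
python3 -c "
from h import *
s=ctrl.read_state();print(s['wrist_force'],s['wrist_torque'])"
```

```text
clock: 15.4
position: [0.5512, 0.1093, 0.1137]
ee_rot: [-3.141, 0.384, 1.692]
wrist_force: [-0.0, -0.6, -2.4]
width: 0.0137
gripper_force: 107.7
[-0.01914594 -0.59459121 -2.42336852] [ 0.90029789  0.10921919 -0.01320536]
```

```bash
python3 -m inch '[{"jaw":0,"x":0.02,"y":0,"z":-0.008,"ax":0,"ay":0,"az":0},{"jaw":0,"x":0.03,"y":0,"z":-0.012,"ax":0,"ay":0,"az":0},{"jaw":0,"x":0.05,"y":0,"z":-0.02,"ax":0,"ay":0,"az":0},{"jaw":0,"x":0.06,"y":0,"z":-0.024,"ax":0,"ay":0,"az":0},{"jaw":0,"x":0.08,"y":0,"z":-0.032,"ax":0,"ay":0,"az":0},{"jaw":0,"x":0.09,"y":0,"z":-0.036,"ax":0,"ay":0,"az":0},{"jaw":0,"x":0.1,"y":0,"z":-0.04,"ax":0,"ay":0,"az":0},{"jaw":0,"x":0.11,"y":0,"z":-0.044,"ax":0,"ay":0,"az":0},{"jaw":0,"x":0.12,"y":0,"z":-0.048,"ax":0,"ay":0,"az":0},{"jaw":0,"x":0.12,"y":0,"z":-0.048,"ax":0,"ay":0,"az":0}]'
python3 -c "
from h import *
s=ctrl.read_state();print(s['wrist_force'],s['wrist_torque'])"
```

```text
clock: 16.4
position: [0.5505, 0.1157, 0.1137]
ee_rot: [-3.141, 0.384, 1.692]
wrist_force: [-0.6, 0.4, -1.8]
width: 0.0135
gripper_force: 107.7
[-0.63249708  0.39649261 -1.82528398] [ 0.93134531  0.09570114 -0.00934771]
```

```bash
python3 -m inch '[{"jaw":0,"x":0.03,"y":0,"z":-0.012,"ax":0,"ay":0,"az":0},{"jaw":0,"x":0.06,"y":0,"z":-0.024,"ax":0,"ay":0,"az":0},{"jaw":0,"x":0.1,"y":0,"z":-0.04,"ax":0,"ay":0,"az":0},{"jaw":0,"x":0.15,"y":0,"z":-0.06,"ax":0,"ay":0,"az":0},{"jaw":0,"x":0.22,"y":0,"z":-0.089,"ax":0,"ay":0,"az":0},{"jaw":0,"x":0.3,"y":0,"z":-0.121,"ax":0,"ay":0,"az":0},{"jaw":0,"x":0.38,"y":0,"z":-0.153,"ax":0,"ay":0,"az":0},{"jaw":0,"x":0.46,"y":0,"z":-0.185,"ax":0,"ay":0,"az":0},{"jaw":0,"x":0.52,"y":0,"z":-0.21,"ax":0,"ay":0,"az":0},{"jaw":0,"x":0.56,"y":0,"z":-0.226,"ax":0,"ay":0,"az":0}]'
python3 - <<'E'
from h import *
s=ctrl.read_state();print(s['wrist_force'],s['wrist_torque'])
im,d,P=snap('side','s6');im2,_,_=snap('scene','sc6')
a=cv2.resize(im[100:300,200:460,::-1],(780,600));cv2.imwrite('pics/c6.png',a)
X=pts(P,d);hsv=cv2.cvtColor(im,cv2.COLOR_RGB2HSV)
q=X[(hsv[...,0]<15)&(hsv[...,1]>150)&(d>0)&(X[...,1]<-.1)];t=q[q[:,2]>.155];r=cv2.minAreaRect((t[:,:2]*1000).astype(np.float32));print('top',np.round(r[0]),np.round(r[1]),r[2])
E
```

```text
clock: 17.4
position: [0.5468, 0.1461, 0.1137]
ee_rot: [-3.141, 0.384, 1.692]
wrist_force: [0.1, -0.5, -2.6]
width: 0.0133
gripper_force: 107.7
[ 0.13860861 -0.5245745  -2.57151385] [ 0.90805944  0.07646458 -0.01627346]
top [ 590. -278.] [217. 263.] 7.762211799621582
```

View pics/c6.png

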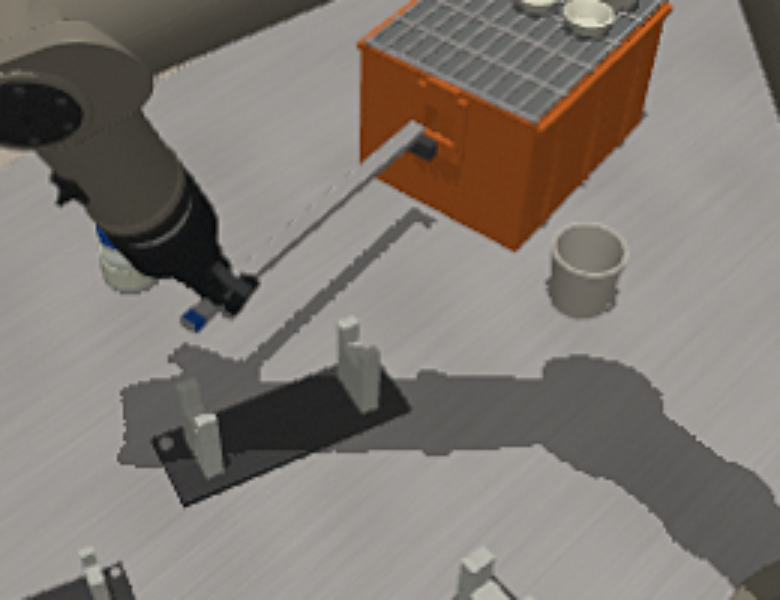

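The crop shows the runner fully out, with its dark lug at (425,148) clear of the slot and the crate not moved. Next I swing it over the stand, 20 mm higher and turned -24°.

```bash
python3 -m inch '[{"jaw":0,"x":0.08,"y":0,"z":-0.06,"ax":0,"ay":0,"az":0},{"jaw":0,"x":0.25,"y":-0.02,"z":-0.2,"ax":0.08,"ay":0,"az":0.2},{"jaw":0,"x":0.5,"y":-0.06,"z":-0.38,"ax":0.28,"ay":0,"az":0.7},{"jaw":0,"x":0.8,"y":-0.12,"z":-0.56,"ax":0.56,"ay":0,"az":1.4},{"jaw":0,"x":1.1,"y":-0.18,"z":-0.74,"ax":0.89,"ay":0,"az":2.2},{"jaw":0,"x":1.4,"y":-0.24,"z":-0.92,"ax":1.2,"ay":0,"az":3.0},{"jaw":0,"x":1.65,"y":-0.29,"z":-1.06,"ax":1.5,"ay":0,"az":3.7},{"jaw":0,"x":1.82,"y":-0.33,"z":-1.15,"ax":1.68,"ay":0,"az":4.15},{"jaw":0,"x":1.9,"y":-0.35,"z":-1.19,"ax":1.76,"ay":0,"az":4.35},{"jaw":0,"x":1.94,"y":-0.35,"z":-1.21,"ax":1.8,"ay":0,"az":4.45}]'
python3 - <<'E'
from h import *
s=ctrl.read_state();print(s['position'],s['ee_rot'],s['wrist_force'],np.round(s['qpos'],2))
im,d,P=snap('wrist','w7');X=pts(P,d);hsv=cv2.cvtColor(im,cv2.COLOR_RGB2HSV)
snap('side','s7');snap('scene','sc7')
cv2.imwrite('pics/c7.png',cv2.resize(im[:,:,::-1],(800,500)))
for r in range(190,400,10):print(r,X[r,321].round(4))
E
```

```text
clock: 18.5
position: [0.5158, 0.2563, 0.1336]
ee_rot: [-3.141, 0.383, 1.274]
wrist_force: [-0.4, -0.8, -1.9]
width: 0.0135
gripper_force: 107.7
[0.51577261 0.25626913 0.13356966] [-3.14143462  0.38347387  1.27357491] [-0.35447002 -0.79531589 -1.91556311] [-0.37  0.7  -0.46  1.28  0.47  1.58 -1.16]
190 [0.5072 0.2261 0.0334]
200 [0.5073 0.2263 0.045 ]
210 [0.5071 0.2256 0.0548]
220 [0.5304 0.3003 0.147 ]
230 [0.5303 0.2999 0.1514]
240 [0.5293 0.2964 0.1526]
250 [0.5277 0.2914 0.1524]
260 [0.5259 0.2856 0.1519]
270 [0.5245 0.2811 0.1527]
280 [0.5227 0.2751 0.1524]
290 [0.5206 0.2685 0.1521]
300 [0.5189 0.263  0.1528]
310 [0.5165 0.2553 0.1522]
320 [0.5142 0.2477 0.1521]
330 [0.5118 0.2401 0.1523]
340 [0.5093 0.2318 0.1524]
350 [0.5064 0.2225 0.1523]
360 [0.5037 0.214  0.1529]
370 [0.5002 0.2026 0.1525]
380 [0.4968 0.1916 0.1527]
390 [0.4932 0.1798 0.1529]
```

View pics/c7.png

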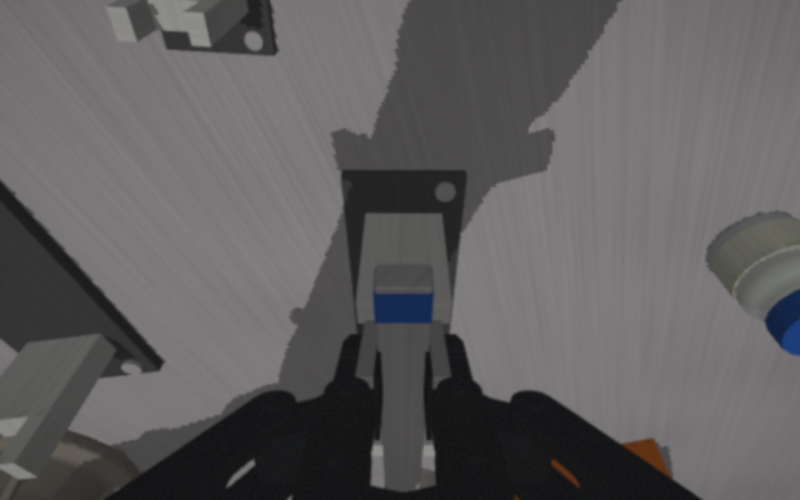

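The picture shows the bar centred over the stand. Its near post face is at crop (404,270), the bar and band are at (404,300), and the jar is untouched at (760,270). The post face at (0.507,0.226) puts the cradle at (0.483,0.147), which agrees with the first measurement. Lowering now.

```bash
python3 -m inch '[{"jaw":0,"x":0.03,"y":0,"z":0.074,"ax":0,"ay":0,"az":0},{"jaw":0,"x":0.08,"y":0,"z":0.198,"ax":0,"ay":0,"az":0},{"jaw":0,"x":0.14,"y":0,"z":0.347,"ax":0,"ay":0,"az":0},{"jaw":0,"x":0.2,"y":0,"z":0.496,"ax":0,"ay":0,"az":0},{"jaw":0,"x":0.26,"y":0,"z":0.645,"ax":0,"ay":0,"az":0},{"jaw":0,"x":0.32,"y":0,"z":0.794,"ax":0,"ay":0,"az":0},{"jaw":0,"x":0.38,"y":0,"z":0.942,"ax":0,"ay":0,"az":0},{"jaw":0,"x":0.42,"y":0,"z":1.04,"ax":0,"ay":0,"az":0},{"jaw":0,"x":0.44,"y":0,"z":1.09,"ax":0,"ay":0,"az":0},{"jaw":0,"x":0.45,"y":0,"z":1.115,"ax":0,"ay":0,"az":0}]'
python3 - <<'E'
from h import *
for n in('side','scene'):
    im,d,P=snap(n,n+'8');X=pts(P,d);hsv=cv2.cvtColor(im,cv2.COLOR_RGB2HSV)
    # points near notch: runner-frame coordinates about C
    C=np.array([.483,.147]);a=np.radians(73);o=np.array([np.cos(a),np.sin(a)]);l=np.array([np.sin(a),-np.cos(a)])
    r=(X[...,:2]-C);Y=r@o;L=r@l
    for nm,c0 in(('-post',-.075),('+post',.075)):
        m=(d>0)&(abs(Y-c0)<.012)&(abs(L)<.035)&(X[...,2]>.07)&(X[...,2]<.11)
        print(n,nm,sorted(set(zip((L[m]*1000).round().astype(int).tolist(),(X[m][:,2]*1000).round().astype(int).tolist())))[::2])
z=[cv2.imread(f'pics/{n}8.png') for n in('side','scene')]
a=cv2.resize(z[0][170:300,225:365],(400,371),interpolation=cv2.INTER_CUBIC);b=cv2.resize(z[1][150:280,275:415],(400,371),interpolation=cv2.INTER_CUBIC)
cv2.imwrite('pics/c8.png',np.hstack([a,b]))
E
```

```text
clock: 19.65
position: [0.5158, 0.2552, 0.0731]
ee_rot: [-3.141, 0.384, 1.273]
wrist_force: [0.9, -1.0, -2.1]
width: 0.0134
gripper_force: 107.7
side -post [(-28, 71), (-28, 86), (-27, 74), (-27, 77), (-26, 72), (-26, 77), (-26, 81), (-25, 71), (-25, 84), (-24, 70), (-24, 80), (-24, 84), (-23, 85), (-22, 74), (-22, 86), (-21, 85), (-20, 83), (-19, 85), (-17, 82), (-17, 85), (-16, 84), (-11, 87), (-11, 92), (-10, 85), (-10, 88), (-10, 92), (-9, 85), (-9, 90), (-9, 95), (-8, 84), (-8, 91), (-8, 93), (-7, 91), (-5, 89), (-5, 93), (-4, 92), (-3, 92), (-3, 95), (-2, 92), (0, 93), (1, 91), (2, 90), (2, 92), (3, 91), (4, 92), (5, 90), (5, 93), (6, 92), (11, 87), (14, 84), (14, 87), (16, 85), (17, 84), (18, 83), (18, 88), (20, 83), (22, 84)]
side +post [(-27, 78), (-27, 80), (-26, 72), (-26, 74), (-26, 76), (-26, 80), (-26, 83), (-25, 70), (-25, 73), (-25, 78), (-25, 83), (-24, 76), (-24, 84), (-23, 84), (-22, 84), (-21, 84), (-20, 85), (-19, 84), (-18, 74), (-18, 84), (-17, 81), (-17, 85), (-14, 83), (-11, 89), (-10, 87), (-10, 90), (-10, 92), (-9, 84), (-9, 90), (-9, 92), (-8, 82), (-8, 85
[... 616 characters left out ...]
4, 85), (15, 86), (16, 84), (17, 76), (18, 80), (19, 84), (20, 74), (20, 84), (21, 71), (21, 76), (21, 79), (21, 82), (21, 84), (22, 70), (22, 73), (22, 78), (22, 85), (23, 74), (23, 77), (23, 81)]
scene +post [(-24, 86), (-23, 84), (-21, 86), (-20, 86), (-18, 85), (-9, 91), (-8, 90), (-7, 91), (-6, 91), (-5, 93), (-4, 93), (-3, 92), (-1, 92), (-1, 94), (0, 93), (2, 91), (2, 94), (3, 92), (4, 87), (5, 82), (5, 87), (5, 89), (5, 92), (6, 85), (6, 87), (6, 90), (7, 84), (7, 87), (7, 92), (13, 84), (14, 80), (15, 83), (15, 87), (16, 76), (16, 85), (18, 83), (19, 84), (20, 85), (21, 85), (22, 73), (22, 77), (22, 79), (22, 81), (22, 83), (23, 72), (23, 77), (23, 80), (23, 82), (24, 71), (24, 86)]
```

View pics/c8.png

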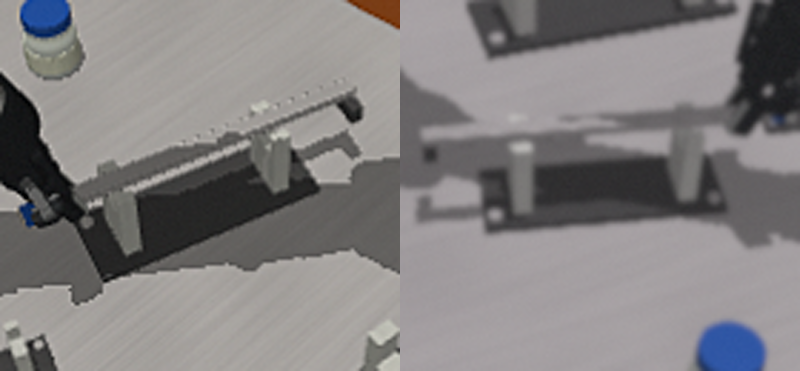

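Both views show the bar lying between the cheeks of both posts. Bar and notch centres agree within about 1 mm at each post, and the lug hangs outside. I lower it the rest of the way.

```bash
python3 -m inch '[{"jaw":0,"x":0.02,"y":0,"z":0.05,"ax":0,"ay":0,"az":0},{"jaw":0,"x":0.04,"y":0,"z":0.1,"ax":0,"ay":0,"az":0},{"jaw":0,"x":0.06,"y":0,"z":0.15,"ax":0,"ay":0,"az":0},{"jaw":0,"x":0.08,"y":0,"z":0.2,"ax":0,"ay":0,"az":0},{"jaw":0,"x":0.1,"y":0,"z":0.25,"ax":0,"ay":0,"az":0},{"jaw":0,"x":0.12,"y":0,"z":0.3,"ax":0,"ay":0,"az":0},{"jaw":0,"x":0.13,"y":0,"z":0.325,"ax":0,"ay":0,"az":0},{"jaw":0,"x":0.14,"y":0,"z":0.35,"ax":0,"ay":0,"az":0},{"jaw":0,"x":0.14,"y":0,"z":0.35,"ax":0,"ay":0,"az":0},{"jaw":0,"x":0.14,"y":0,"z":0.35,"ax":0,"ay":0,"az":0}]'; python3 -m inch '[{"jaw":0,"x":0.003,"y":0,"z":0.009,"ax":0,"ay":0,"az":0},{"jaw":0,"x":0.006,"y":0,"z":0.017,"ax":0,"ay":0,"az":0},{"jaw":0,"x":0.009,"y":0,"z":0.023,"ax":0,"ay":0,"az":0},{"jaw":0,"x":0.011,"y":0,"z":0.028,"ax":0,"ay":0,"az":0},{"jaw":0,"x":0.013,"y":0,"z":0.032,"ax":0,"ay":0,"az":0},{"jaw":0,"x":0.015,"y":0,"z":0.037,"ax":0,"ay":0,"az":0},{"jaw":0,"x":0.015,"y":0,"z":0.037,"ax":0,"ay":0,"az":0},{"jaw":0,"x":0.015,"y":0,"z":0.037,"ax":0,"ay":0,"az":0},{"jaw":0,"x":0.015,"y":0,"z":0.037,"ax":0,"ay":0,"az":0},{"jaw":0,"x":0.015,"y":0,"z":0.037,"ax":0,"ay":0,"az":0}]'
```

```text
clock: 20.75
position: [0.5159, 0.2551, 0.0545]
ee_rot: [-3.141, 0.384, 1.273]
wrist_force: [0.1, -0.2, -1.6]
width: 0.0138
gripper_force: 107.7
clock: 21.75
position: [0.5159, 0.2551, 0.0525]
ee_rot: [-3.141, 0.384, 1.273]
wrist_force: [0.7, -0.3, -1.7]
width: 0.0133
gripper_force: 107.7
```

```bash
python3 -m inch '[{"jaw":0,"x":0.003,"y":0,"z":0.009,"ax":0,"ay":0,"az":0},{"jaw":0,"x":0.006,"y":0,"z":0.017,"ax":0,"ay":0,"az":0},{"jaw":0,"x":0.009,"y":0,"z":0.023,"ax":0,"ay":0,"az":0},{"jaw":0,"x":0.011,"y":0,"z":0.028,"ax":0,"ay":0,"az":0},{"jaw":0,"x":0.013,"y":0,"z":0.032,"ax":0,"ay":0,"az":0},{"jaw":0,"x":0.015,"y":0,"z":0.037,"ax":0,"ay":0,"az":0},{"jaw":0,"x":0.015,"y":0,"z":0.037,"ax":0,"ay":0,"az":0},{"jaw":0,"x":0.015,"y":0,"z":0.037,"ax":0,"ay":0,"az":0},{"jaw":0,"x":0.015,"y":0,"z":0.037,"ax":0,"ay":0,"az":0},{"jaw":0,"x":0.015,"y":0,"z":0.037,"ax":0,"ay":0,"az":0}]'
python3 -c "
from h import *
s=ctrl.read_state();print(s['wrist_force'],s['wrist_torque'])"
```

```text
clock: 22.75
position: [0.5158, 0.2551, 0.0509]
ee_rot: [-3.141, 0.384, 1.273]
wrist_force: [-1.9, 0.6, 4.1]
width: 0.0138
gripper_force: 108.0
[-1.92065457  0.59862388  4.08867183] [ 0.186444    0.16383475 -0.05335562]
```

It is seated, with the stand carrying the load. Now I open gently and withdraw along the fingers.

```bash
python3 -m inch '[{"jaw":0.15,"x":0,"y":0,"z":0,"ax":0,"ay":0,"az":0},{"jaw":0.2,"x":0,"y":0,"z":0,"ax":0,"ay":0,"az":0},{"jaw":0.25,"x":0,"y":0,"z":0,"ax":0,"ay":0,"az":0},{"jaw":0.3,"x":0,"y":0,"z":0,"ax":0,"ay":0,"az":0},{"jaw":0.4,"x":0,"y":0,"z":0,"ax":0,"ay":0,"az":0},{"jaw":0.5,"x":0,"y":0,"z":0,"ax":0,"ay":0,"az":0},{"jaw":0.6,"x":0,"y":0,"z":0,"ax":0,"ay":0,"az":0},{"jaw":0.6,"x":0,"y":0,"z":0,"ax":0,"ay":0,"az":0},{"jaw":0.6,"x":0,"y":0,"z":0,"ax":0,"ay":0,"az":0},{"jaw":0.6,"x":0,"y":0,"z":0,"ax":0,"ay":0,"az":0}]' 20; python3 -m inch '[{"jaw":0.6,"x":0,"y":0,"z":-0.1,"ax":0,"ay":0,"az":0},{"jaw":0.6,"x":0,"y":0,"z":-0.3,"ax":0,"ay":0,"az":0},{"jaw":0.6,"x":0,"y":0,"z":-0.6,"ax":0,"ay":0,"az":0},{"jaw":0.6,"x":0,"y":0,"z":-1.0,"ax":0,"ay":0,"az":0},{"jaw":0.6,"x":0,"y":0,"z":-1.4,"ax":0,"ay":0,"az":0},{"jaw":0.6,"x":0,"y":0,"z":-1.8,"ax":0,"ay":0,"az":0},{"jaw":0.6,"x":0,"y":0,"z":-2.1,"ax":0,"ay":0,"az":0},{"jaw":0.6,"x":0,"y":0,"z":-2.3,"ax":0,"ay":0,"az":0},{"jaw":0.6,"x":0,"y":0,"z":-2.4,"ax":0,"ay":0,"az":0},{"jaw":0.6,"x":0,"y":0,"z":-2.4,"ax":0,"ay":0,"az":0}]'
python3 - <<'E'
from h import *
C=np.array([.483,.147]);a=np.radians(73);o=np.array([np.cos(a),np.sin(a)]);l=np.array([np.sin(a),-np.cos(a)])
for n in('side','scene'):
    im,d,P=snap(n,n+'9');X=pts(P,d);hsv=cv2.cvtColor(im,cv2.COLOR_RGB2HSV)
    r=X[...,:2]-C;Y=r@o;L=r@l
    m=(d>0)&(abs(L)<.012)&(X[...,2]>.055)&(X[...,2]<.085)&(abs(Y)<.2)
    q=X[m];y=Y[m];b=np.polyfit(y,L[m],1);z=np.polyfit(y,q[:,2],1)
    print(n,m.sum(),'y',y.min().round(4),y.max().round(4),'lat at -75,75',np.polyval(b,[-.075,.075]).round(4),'z',np.polyval(z,[-.15,-.075,.075,.15]).round(4))
    bl=(d>0)&(hsv[...,0]>100)&(hsv[...,0]<125)&(hsv[...,1]>130)&(abs(L)<.05)&(abs(Y)<.25);print('blue',bl.sum(),Y[bl].mean(),L[bl].mean(),X[bl].mean(0))
    bs=(d>0)&(hsv[...,0]<15)&(hsv[...,1]>150)&(X[...,1]<-.1)&(X[...,2]>.155)
    t=X[bs];R=cv2.minAreaRect((t[:,:2]*1000).astype(np.float32));print('crate',np.round(R[0]),np.round(R[1]),R[2])
    for nm,cc in(('bowl',(.72,.355)),('cup',(.39,-.155)),('jar',(.73,.12))):
        m=(d>0)&(np.hypot(X[...,0]-cc[0],X[...,1]-cc[1])<.06)&(X[...,2]>.03);i0,d0,P0=load(n+'0');X0=pts(P0,d0);m0=(d0>0)&(np.hypot(X0[...,0]-cc[0],X0[...,1]-cc[1])<.06)&(X0[...,2]>.03)
        print(nm,X[m].mean(0).round(3),X0[m0].mean(0).round(3))
z=[cv2.imread(f'pics/{n}9.png') for n in('side','scene')]
a=cv2.resize(z[0][170:300,225:365],(400,371),interpolation=cv2.INTER_CUBIC);b=cv2.resize(z[1][150:280,275:415],(400,371),interpolation=cv2.INTER_CUBIC)
cv2.imwrite('pics/c9.png',np.hstack([a,b]))
E
```

```text
clock: 23.75
position: [0.5159, 0.2552, 0.0505]
ee_rot: [-3.141, 0.384, 1.273]
wrist_force: [-0.2, 0.1, 0.3]
width: 0.0515
gripper_force: 0.0
clock: 24.75
position: [0.5292, 0.2986, 0.1623]
ee_rot: [3.141, 0.383, 1.273]
wrist_force: [1.1, 0.2, -0.2]
width: 0.0514
gripper_force: 0.0
side 847 y -0.1582 0.1619 lat at -75,75 [-0.0037 -0.0034] z [0.069  0.0691 0.0693 0.0695]
blue 43 0.16069880733187958 -0.0028220490496739747 [0.52728505 0.30150212 0.09985697]
crate [ 581. -198.] [217. 102.] 4.54087495803833
bowl [0.725 0.352 0.04 ] [0.725 0.352 0.04 ]
cup [ 0.393 -0.163  0.054] [ 0.393 -0.163  0.054]
jar [0.714 0.134 0.061] [0.713 0.134 0.062]
scene 809 y -0.1588 0.1611 lat at -75,75 [0.001  0.0015] z [0.0685 0.0686 0.0689 0.069 ]
blue 12 0.1531760339548034 0.003899336612991713 [0.53151329 0.29234291 0.06989204]
crate [ 681. -249.] [110. 285.] 31.117595672607422
bowl [0.717 0.358 0.04 ] [0.716 0.358 0.04 ]
cup [ 0.386 -0.146  0.057] [ 0.386 -0.146  0.057]
jar [0.731 0.121 0.063] [0.731 0.121 0.063]
```

View pics/c9.png

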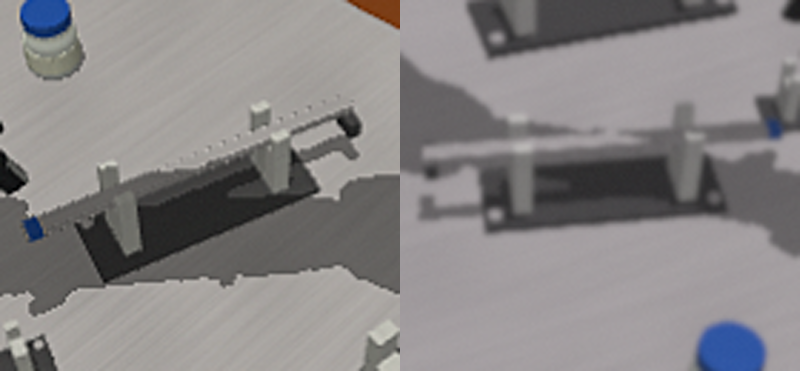

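The last picture shows the runner lying level in both notches. Its top is at 69 mm, it is centred within about 2 mm, the lug hangs down outside, and the gripper is clear. The bystanders have not moved. Handing in.

```bash
python3 -c "
from bench import ctrl
print(ctrl.finish_job())"
```

```text
the job is handed in; nothing more can be done
None
```

The runner came out past its lug without dragging the crate and lies level in both notches of the middle-sized stand, lug down, centred within about 2 mm; the bowl, jar and cup are unmoved, and I handed in at about 25 s.

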